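# Feed one spacer and push it into its nest

### The job

Press the plunger of the spacer feeder all the way down once and let it come back up, so that a single spacer comes out into the channel. Then push that spacer sideways along the channel with the fingertips, without lifting it, until it drops into the pocket that is big enough for it, and leave it lying flat there. The other two spacers stay in the feeder, and the things standing around are left alone.

Things in the scene. Friction and masses are not known exactly. Their poses are not given: they have to be found in the camera images.
- feeder: Fixed spacer feeder, grey and aluminium. Origin: underside, below the magazine's centre; -x is its front (robot side), z up. Open square magazine over the origin (50 mm wide, top at z = 66 mm, front face x = -25 mm) holds 3 stacked spacers on a floor at z = 8 mm. Plunger housing behind it (top z = 56 mm), plunger axis at x = +75 mm. Channel across the front: see outlet.
- outlet (a point): Middle of the channel floor before the magazine (feeder -48, 0, 8 mm; same axes). The channel runs along y, 46 mm wide between low rails (tops z = 15 mm in the feeder frame, so 7 mm above its floor); it is open at y = +-48 mm, where a nest plate joins on at each end without a gap. The pressed-out spacer comes to lie within about 6 mm of this point.
- plunger_top (a point): Centre of the top of the plunger's round black head, 32 mm across; 86 mm above the worktop when up; moves down with the plunger.
- plunger (a joint): Plunger travel in m: 0 up, 0.020 fully down at its stop. Pressed straight down, about 5 N at the top to 10 N at the bottom; springs back by itself. It drives a slide (2.5 mm per mm) that pushes the lowest spacer out into the channel; only a full press does it. Let go, the next spacer drops down, and a further press would eject that one.
- spacer_1: Lowest spacer, the one that comes out: turned white plastic disc 36 mm across, 18 mm high, about 25 g, blind 14 mm hole in its top. Origin: centre of its underside, z along its axis. Its top is 26 mm above the worktop in the channel, 21.5 mm in the large pocket.
- spacer_2: Second spacer, same shape, on top of the lowest. Stays in the magazine (drops one place after the press).
- spacer_3: Third, topmost spacer, same shape. Stays in the magazine.
- nest_large: Fixed aluminium nest plate with the LARGE pocket, 58 x 72 mm (x, y), centred 84 mm from the outlet along the feeder's y, on its + or - side by chance. Origin: centre of underside, feeder's axes. Floor z = 7.5 mm, rails as the channel's (tops 14.5 mm). Pocket centred, 46 x 58 mm (x, y), 4 mm deep (floor z = 3.5 mm), dark: the spacer drops in. Its only far stop is that 4 mm step.
- nest_small: Nest plate, alike outside, at the other end of the channel; its pocket, 24 x 26 mm, is too small and the spacer slides over it. Origin and axes alike.
- gland: Bystander, leave alone: grey cable gland standing upright behind one nest plate, 26x30x45 mm; origin at the centre of its underside.
- union_3: Bystander, leave alone: brass pipe union standing upright behind the other nest plate, 22x25x48 mm; origin at the centre of its underside.
- calliper: Bystander, leave alone: calliper lying flat, 53x210x10 mm; origin at the centre of its underside.
- spanner_10: Bystander, leave alone: spanner lying flat near the front edge on the right, 25x138x6 mm; origin at the centre of its underside.
- side_cutters: Bystander, leave alone: side cutters lying on the right, 58x129x13 mm; origin at the centre of its underside.
- gauge_loose: Bystander, leave alone: round black pressure gauge lying on its back on the right, 87x64x29 mm; origin at the centre of its underside.
- twin_sleeve: Bystander, leave alone: white double sleeve at the back, 74x92x36 mm; origin at the centre of its underside.
- sensor_funnel: Bystander, leave alone: white cup-like housing on the left, 93x99x124 mm; origin at the centre of its underside.
Mind the look-alikes: they are no part of the job. Leave any brown or yellow look-alike of the nest_large alone.

How it is judged:
On the way, in this order (a step that is already met when the one before it is completed fails the run):
1. the plunger is pressed fully down (value of joint plunger above 0.0175 m), for 0.02 s.
2. the plunger is back up and one spacer lies in the channel in front of the magazine (value of joint plunger below 0.004 m and x of spacer_1 in the frame of feeder between -0.058 and -0.038 m and y of spacer_1 in the frame of feeder between -0.03 and 0.03 m and height (world z) of spacer_1 below 0.012 m), for 0.1 s.
At the end, for the whole second after the job is handed in: The ejected spacer lies flat (0.06 rad) and still on the floor of the large pocket (underside below 5.5 mm in the nest frame, centre within 9 mm across and 16 mm along); the plunger is up (within 3 mm) and the other two spacers are within 12 mm of the magazine axis (z of spacer_1 in the frame of nest_large below 0.0055 m and x of spacer_1 in the frame of nest_large between -0.009 and 0.009 m and y of spacer_1 in the frame of nest_large between -0.016 and 0.016 m and angle between spacer_1's own z axis and vertical below 0.06 rad and linear speed of spacer_1 below 0.01 m/s and value of joint plunger below 0.003 m and x of spacer_2 in the frame of feeder between -0.012 and 0.012 m and y of spacer_2 in the frame of feeder between -0.012 and 0.012 m and x of spacer_3 in the frame of feeder between -0.012 and 0.012 m and y of spacer_3 in the frame of feeder between -0.012 and 0.012 m); the robot touches nothing.
It fails at once if the ejected spacer is lifted out of the channel or nest (more than 6 mm above the channel floor) (height (world z) of spacer_1 above 0.014 m).
It fails at once if the spacer is tipped over (angle between spacer_1's own z axis and vertical above 0.5 rad).
It fails at once if a second spacer leaves the magazine (the plunger was pressed again), or one is taken out at the top (x of any of spacer_2, spacer_3 in the frame of feeder below -0.015 m or height (world z) of spacer_2 above 0.036 m or height (world z) of spacer_3 above 0.056 m).
It fails at once if a bystander is pushed more than 3 cm (distance of any of gland, union_3, calliper, spanner_10, side_cutters, gauge_loose, twin_sleeve, sensor_funnel from where it was at the start of the episode above 0.03 m).
It also fails if it takes over 48 s, if anything falls off the work surface, if the arm or the gripper's body presses on something with over 40 N, if the wrist force passes 120 N, or if a joint passes its speed limit or range.

### The arm

A 6-joint arm with a two-finger parallel gripper is mounted at the origin on a cart in front of the work surface, level with it; the furniture and walls round the work are solid. World frame = base frame: x ahead of the robot, y to its left, z up, the work surface at z = 0. Lengths are in m, angles in rad, forces in N, time in s.
With the tool pointing down it reaches from about 0.425 to 0.925 m from the base axis. Payload 12.5 kg.
Tool frame: the origin (TCP) lies midway between the tips of the shut fingers; the grasp point (between the pads) lies 19 mm behind it; y points along the fingers, z is the direction in which the jaws open and shut, and the axes are right-handed (so a half turn about y gives the same grasp; the last joint's range is limited). The gripper opens to 85 mm and grips with 20 to 120 N. Pads are 22 mm wide; open, the fingers measure 114 mm over their backs; the gripper's body (76 mm by 85 mm) begins 54 mm behind the grasp point. The pads swing forward as they close: fully open they stand 13 mm farther back than shut.
Start: joints at [-1.382, 0.491, 1.559, -0, 1.092, -0.106], TCP at [0.182, -0.598, 0.231] pointing down, gripper open.
Joint ranges: [-3.1, 3.1], [-0.84, 2.19], [0.05, 2.79], [-1.13, 4.28], [0.06, 2.93], [-2.69, 2.69]. Speed limits (rad/s): [2.22, 2.22, 2.79, 3.14, 3.14, 3.14].

### API

Orientations are given as a rotation vector (axis times angle).
In Python, from workcell import observe, optics, arm gives the robot as it stands.
- The arm moves only by the shell command python3 -m handwheel 'ROWS' [OPENING] [FORCE]. ROWS is JSON, one flat list of numbers, 6 for each row, row after row: the shift along the tool's x, y, z in m, then the turn, a rotation vector about the tool's x, y, z in degrees. A call has 1 to 8 rows; each row shifts and turns the commanded pose from where the row before left it, along the tool's axes as they then stand; what a row does not reach is not made up. A row lasts 1/8 s, in which the tool goes at most 62.5 mm and 10.7 degrees, less where a joint would pass 70% of its speed; a pose out of reach is approached as far as the arm can. A call with a gripper value outside its range is refused whole. OPENING is the closure, from -1 (fully open) to 1 (shut), set as the call begins (- or left out, the last holds). The fingers move at their own pace and stop on an object; FORCE is the grip in N (left out, the last holds). Time passes only in rows, so rows that do not move let the fingers close. It gives the time, the measured TCP pose, the force and the opening at its end, in the units of the state.
- observe(): the state, without advancing time (a new reading comes with each control period).
- optics.capture(name): name is "scene" or "top" or "wrist"; returns a dict with "pixels" (400x640x3 uint8, blue, green, red), "z_map" (400x640 float32, m along the optical axis (not along the pixel's ray), 0 where there is no reading), "fx", "fy", "cx", "cy" (pixels), "D" ([k1, k2, p1, p2, k3] as OpenCV has them; the pictures are not rectified), "R" (3x3) and "t" (3): a world point X has camera coordinates R X + t. Camera axes: x right, y down, z forward; pixel columns grow to the right and rows downward; lengths in m; the calibration is good to about 2 mm. A picture is of the moment at which its call begins.
- arm.job_done(): hands the job in, once; it reports no verdict.
The state is a dict: "t": time; "qpos": joint angles; "dq": joint speeds; "joint_torque": joint torques, N m; "tcp_pos": TCP position; "eef_rot": TCP orientation; "force": force on the tool from outside, world axes, zero at the start; "moment": the same for the moment, N m; "gripper_width": finger opening in m.
Only numpy, scipy, OpenCV 4.12 (cv2) and the standard library are available. Lean on these libraries where they do the work, as an engineer would, in place of code of your own. Each camera call takes 0.05 s, during which the arm holds its last target.

## Working session

There is one attempt and no reset: what is moved stays moved. The work goes in short steps, Python scripts to look and compute and a shell command to move; the robot and the scene stay as the last step left them, time stands still between calls to the robot, and variables do not carry over. Pictures are saved under pics/ and viewed, and the job is handed in when it is done.

```bash
ls; mkdir -p pics
python3 - <<'E'
from workcell import observe, optics, arm
import cv2
s=observe()
for k,v in s.items(): print(k,v)
for n in("scene","top"):
    c=optics.capture(n); cv2.imwrite(f"pics/{n}0.png",c["pixels"]); print(n,c["fx"],c["fy"],c["cx"],c["cy"],c["D"],c["R"],c["t"])
E
```

```text
pics
t 0.0
qpos [-1.38160512e+00  4.91578431e-01  1.55946534e+00  1.40123397e-05
  1.09168332e+00 -1.05631849e-01]
dq [-0.00050087  0.00019362  0.00068871  0.0006514   0.00029005 -0.00102782]
joint_torque [-2.52275335e-03 -6.18460608e+01 -2.61591822e+01 -1.54825962e-04
  4.07945045e-03  4.70165986e-06]
tcp_pos [ 0.18156923 -0.59780658  0.23071054]
eef_rot [-0.30635813  2.06415828 -2.06179329]
force [-0.43431484 -0.70696445  0.43737338]
moment [-0.02738895 -0.01489084  0.01292662]
gripper_width 0.0852174398487883
scene 386.339765675225 386.339765675225 313.9118137110705 211.23975639920636 [-0.0481728  0.         0.         0.         0.       ] [[-0.51581258 -0.85670083 -0.00102954]
 [-0.4076005   0.2464696  -0.87926934]
 [ 0.75352453 -0.45311855 -0.47632381]] [0.30714679 0.29469176 0.82543022]
top 409.94422883548214 409.94422883548214 314.8535139880037 197.94654584395738 [0.00188519 0.         0.         0.         0.        ] [[-0.02893715 -0.99952352 -0.01074108]
 [-0.99310409  0.02996928 -0.11334064]
 [ 0.11360854  0.00738726 -0.99349813]] [0.02555443 0.57472117 1.21173742]
```

View pics/scene0.png

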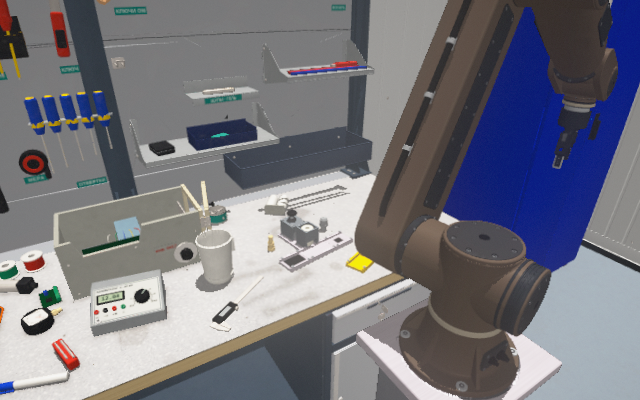

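View pics/top0.png

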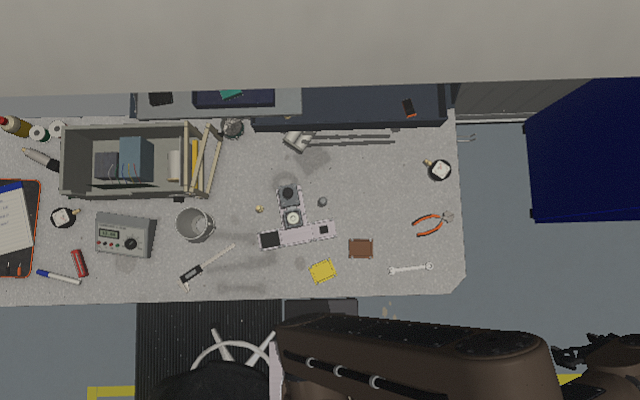

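The top view shows the feeder around (293,215), with the plunger head at (288,192) and the spacer stack at (292,218). The large dark pocket is at (270,240), on the +y side, and the small one is at (323,230). The yellow and brown look-alikes lie in front. I'll zoom in to measure.

```bash
cat > h.py <<'E'
import cv2, numpy as np
from workcell import observe, optics, arm
def K(c): return np.array([[c["fx"],0,c["cx"]],[0,c["fy"],c["cy"]],[0,0,1.]])
def ray(c,px,z):
    u=cv2.undistortPoints(np.array(px,float).reshape(-1,1,2),K(c),np.array(c["D"])).reshape(-1,2)
    R=np.array(c["R"]);t=np.array(c["t"]);C=-R.T@t
    d=np.c_[u,np.ones(len(u))]@R
    return C+d*((z-C[2])/d[:,2])[:,None]
def proj(c,X):
    r=cv2.Rodrigues(np.array(c["R"]))[0]
    return cv2.projectPoints(np.array(X,float).reshape(-1,1,3),r,np.array(c["t"]),K(c),np.array(c["D"]))[0].reshape(-1,2)
def depthpts(c,mask):
    v,u=np.nonzero(mask&(c["z_map"]>0)); z=c["z_map"][v,u]
    n=cv2.undistortPoints(np.c_[u,v].astype(float).reshape(-1,1,2),K(c),np.array(c["D"])).reshape(-1,2)
    P=np.c_[n*z[:,None],z]
    return (P-np.array(c["t"]))@np.array(c["R"]),u,v
E
python3 - <<'E'
from h import *
c=optics.capture("top")
x0,y0,x1,y1=245,175,345,260
cv2.imwrite("pics/crop1.png",cv2.resize(c["pixels"][y0:y1,x0:x1],None,fx=7,fy=7,interpolation=cv2.INTER_CUBIC))
m=np.zeros((400,640),bool);m[y0:y1,x0:x1]=1
P,u,v=depthpts(c,m)
print("heights", [ (q,ray(c,[q],0)[0].round(3)) for q in [(300,300)]])
H=np.zeros((400,640));H[v,u]=P[:,2]
print((H[178:256:3,250:342:4]*1000).round().astype(int))
E
```

```text
heights [((300, 300), array([0.269, 0.063, 0.   ]))]
[[ 0  0  0  1 -1  4 -1 -1 -3 -4 -2  0  3  1 -2 -5 -1  1  1  4  0  2 -2]
 [ 4  3  4  3  0  1 -3  3  5  1 -5 -2  0  1  0  0  3  0 -1  3  2 -1 -3]
 [ 2  0 -2 -2 -1  0 -1 -5  0  3 57 60  0  4  1  0 -2 -4  4  1 -3 -1  3]
 [ 3  0  0  2 -4  0  2 58 56 87 54 56  5  2 -3 -1  0  2 -1 -1  0  0 -5]
 [ 2  0  0 -1  3 -2  2  4 52 86 88 62  5  2  0  0  4 -2  3  0  0 -2 -3]
 [ 3  1  0  1  0  2 -2 10 82 88 84 59  8 -2  4  1  0  2 -3  4 -4  0  4]
 [ 2 -1  3 -1 -1 -1  0  8 55 85 82 57 15  7 -2  1 -1  0 46 -2  2  1  3]
 [-3  4  2  1 -1 -1 -1 11 60 58 57 58 53  5 -2 -3 -2  1 39 38  2  3 -3]
 [ 0 -1  3  6  0  3  2  8 55 53 58 60 56 12 -2  0  0 19 47 26 -1  4  2]
 [-3 -2 45 -1  0  0  1  4 59 60 46 23 11  6 -1 -2  0 -4 27  4  2  2  3]
 [-1  0 48 13 -1 -3  3  4 13  8 26 28 66  9  2  1 -7 -3  2  0 -2  1  2]
 [ 1 -1  9  7  1  2  4 -3 13 70 57 36 66  6  1 -4 -1 -2 -1 -1  1  2  5]
 [ 4  1  0  2  1  5  3 -4 12  4 59 60 12  7 -1  3  3  0  3 -4  2 -1  3]
 [ 1 -5  1 -2 -1  2  1  3 13 33 51 55 58  9  3  0 -1  1  4  0  4  4  0]
 [-1 -3 -4  4  0  1 -2  4  6 55 62 61 46 10 12 -5  0 13 16 19  6  4  0]
 [ 4 -2  3  0  0  3 -1  2  7 67 54 59  6 49 18 17  6  9 10  5  5  1  2]
 [ 2  3  0  1  0  0  1 -5  8 67 65 44  9  9 14 10  9 11  4  1 11  3  0]
 [ 3  2 -1  0  0 -2 17 17 11 10 13  7  9 11  6  8 12 11  6  5  7  5  1]
 [ 2  2 18 18  6 -1  2  4  4 13 11  6  9  8  8  8  7  3  2  6  3  8 -1]
 [-2 -4  5  7  2  7  8  0 10 13 12  5  9  8  6 15  6 10  8  7  6 14  2]
 [ 0  4 11  1  5  6  3  1  7 10  4  6  5  9  7  8  7 13 15 -2 -4 -6 -1]
 [ 4 -3 10  3  2  5  3  5  6  7  2 11  7 15 15  0 -2 -1  2  2  5  1  5]
 [ 4  3 -2  9  9  2 10  8 12 18 22 -3  0  3  4 -5  0  5 -1 -1 -1 -2  0]
 [-2 -3  1  4  4 10 14  0  4  3  5  2 -2  2 -3  4  1  6  1  2  3  0  3]
 [ 4 -1 -2 18 -1  5  4  1 -2 -3  5  1 -3  0 -3  0  0 -2 -1  3  0  3 -4]
 [-2  0  1 -1 -2 -3 -4  1  0  0  0  1 -1  0  0  2  1  1 -2  0  0 -2 -2]]
```

View pics/crop1.png

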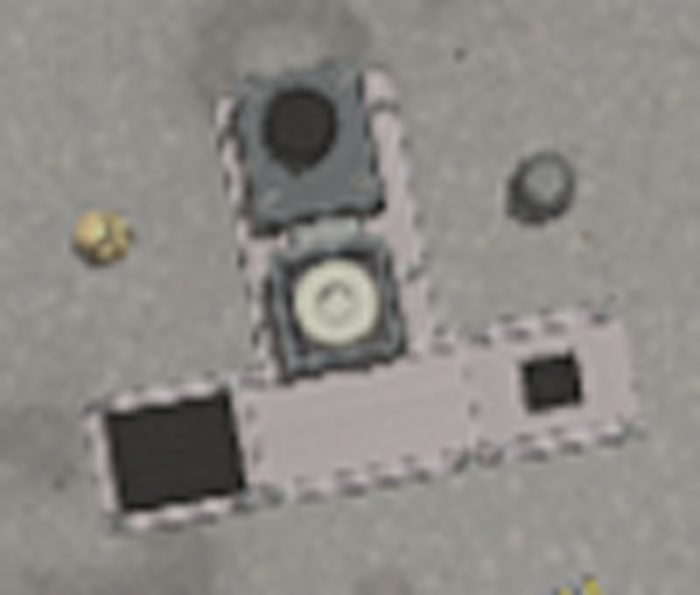

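The crop shows the plunger head at crop (298,127), the topmost spacer at (337,303), the large pocket at (176,449) and the small one at (552,381). Next I'll measure them with masks.

```bash
cat > meas.py <<'E'
from h import *
c=optics.capture("top"); g=c["pixels"].astype(int).max(2)
S=8
x0,y0,x1,y1=245,175,345,260
big=cv2.resize(c["pixels"][y0:y1,x0:x1],None,fx=S,fy=S,interpolation=cv2.INTER_CUBIC)
gb=big.max(2)
m=(gb<75).astype(np.uint8)
cs,_=cv2.findContours(m,cv2.RETR_EXTERNAL,cv2.CHAIN_APPROX_NONE)
def full(p): return (np.array(p,float).reshape(-1,2)+.5)/S-.5+[x0,y0]
for k in cs:
    if cv2.contourArea(k)<1500: continue
    r=cv2.minAreaRect(k); M=cv2.moments(k); cen=full([M['m10']/M['m00'],M['m01']/M['m00']])
    print("px",cen.round(1), "area",cv2.contourArea(k)/S/S)
    for z in(.0055,.086):
        W=ray(c,cen,z)[0]; B=ray(c,full(cv2.boxPoints(r)),z)
        e=np.diff(np.r_[B,B[:1]],axis=0)[:,:2]
        print("  z",z,W.round(4),"edges",np.linalg.norm(e,axis=1).round(4),"ang",np.degrees(np.arctan2(e[:,1],e[:,0])).round(1))
hsv=cv2.cvtColor(big,cv2.COLOR_BGR2HSV)
w=((hsv[...,2]>175)&(hsv[...,0]>22)&(hsv[...,0]<50)).astype(np.uint8)
cs,_=cv2.findContours(w,cv2.RETR_EXTERNAL,cv2.CHAIN_APPROX_NONE)
for k in cs:
    if cv2.contourArea(k)<1500: continue
    (a,b),rad=cv2.minEnclosingCircle(k)
    print("white",full([a,b]),ray(c,full([a,b]),.062).round(4),"r px",rad/S)
E
python3 meas.py
```

```text
px [[269.6 239.3]] area 249.0390625
  z 0.0055 [0.4547 0.1514 0.0055] edges [0.0557 0.0451 0.0555 0.0451] ang [ -80.9 -170.2   99.1   10. ]
  z 0.086 [0.4534 0.1417 0.086 ] edges [0.0522 0.0423 0.0519 0.0422] ang [ -80.9 -170.2   99.1   10. ]
px [[323.4 229.2]] area 48.53125
  z 0.0055 [ 0.4809 -0.0147  0.0055] edges [0.0238 0.0211 0.0237 0.0211] ang [ -80.6 -170.8   99.4    9.4]
  z 0.086 [ 0.4779 -0.0138  0.086 ] edges [0.0222 0.0198 0.0222 0.0198] ang [ -80.6 -170.8   99.4    9.4]
px [[287.4 192.8]] area 99.6953125
  z 0.0055 [0.5969 0.0938 0.0055] edges [0.0362 0.0346 0.0361 0.0345] ang [ -37.3 -128.   142.6   52.2]
  z 0.086 [0.5865 0.0878 0.086 ] edges [0.0339 0.0324 0.0338 0.0323] ang [ -37.3 -128.   142.6   52.2]
white [[292.54521179 217.76296997]] [[0.5151 0.0758 0.062 ]] r px 5.550589084625244
```

The two nests are 168.2 mm apart, as they should be. Their midpoint gives the outlet at (0.4678, 0.0684) with a yaw of about 9°. The predicted magazine position (0.5152, 0.0759) agrees with the spacer I measured. The predicted plunger position is (0.589, 0.0876). Now I'll work out the tool-frame move.

```bash
cat > go.py <<'E'
import sys,numpy as np
from workcell import observe
from scipy.spatial.transform import Rotation as Ro
L=np.array([.4547,.1514]);Sm=np.array([.4809,-.0147]);d=L-Sm;yf=d/np.linalg.norm(d);xf=np.array([yf[1],-yf[0]])
out=(L+Sm)/2
def world(a,b,z): # outlet frame
    return np.r_[out+a*xf+b*yf,z]
if __name__=="__main__":
    s=observe();R=Ro.from_rotvec(s["eef_rot"]).as_matrix();p=np.array(s["tcp_pos"])
    a,b,z=map(float,sys.argv[1:4])
    T=world(a,b,z)
    q=np.r_[p[:2]-out]
    print("t",s["t"],"tcp in outlet frame",(q@xf).round(4),(q@yf).round(4),p[2].round(4),"grip",round(s["gripper_width"],4),"q6",round(s["qpos"][5],3),"F",np.round(s["force"],1))
    print("tool shift mm",(R.T@(T-p)*1000).round(1),"world target",T.round(4))
    zz=np.r_[yf,0]
    for sg in(1,-1):
        Rt=np.c_[np.cross([0,0,-1],sg*zz),[0,0,-1],sg*zz]
        print("turn deg",np.degrees(Ro.from_matrix(R.T@Rt).as_rotvec()).round(2))
    print("tool axes cols",R.round(3).tolist())
E
python3 go.py .123 0 .2
```

```text
t 0.2 tcp in outlet frame -0.3865 -0.6135 0.2309 grip 0.0856 q6 -0.106 F [-0.2  0.  -0.3]
tool shift mm [-589.3   31.3 -537.4] world target [0.5893 0.0875 0.2   ]
turn deg [-0.0000e+00 -1.7207e+02 -6.0000e-02]
turn deg [ 0.04  7.93 -0.  ]
tool axes cols [[-0.957, -0.0, 0.291], [-0.291, 0.001, -0.957], [-0.0, -1.0, -0.001]]
```

```bash
python3 -m handwheel '[0,0,0,0,7.9,0, -0.03,0,-0.04,0,0,0, -0.03,0,-0.04,0,0,0, -0.03,0,-0.04,0,0,0, -0.03,0,-0.04,0,0,0, -0.03,0,-0.04,0,0,0, -0.03,0,-0.04,0,0,0, -0.03,0,-0.04,0,0,0]' 1 40; python3 go.py .123 0 .2
```

```text
t: 1.2
tcp_pos: [0.3458, -0.2872, 0.2314]
eef_rot: [-0.168, 2.14, -2.14]
force: [0.3, -0.4, -0.2]
gripper_width: -0.0003
t 1.2 tcp in outlet frame -0.1759 -0.3322 0.2314 grip -0.0003 q6 0.574 F [ 0.3 -0.4 -0.2]
tool shift mm [-299.    31.3 -332.2] world target [0.5893 0.0875 0.2   ]
turn deg [-2.0000e-02 -1.7999e+02  2.0000e-02]
turn deg [-0.02  0.01 -0.01]
tool axes cols [[-0.988, 0.0, 0.156], [-0.156, -0.0, -0.988], [-0.0, -1.0, 0.0]]
```

```bash
python3 -m handwheel '[-0.0375,0.004,-0.0415,0,0,0, -0.0375,0.004,-0.0415,0,0,0, -0.0375,0.004,-0.0415,0,0,0, -0.0375,0.004,-0.0415,0,0,0, -0.0375,0.004,-0.0415,0,0,0, -0.0375,0.004,-0.0415,0,0,0, -0.0375,0.004,-0.0415,0,0,0, -0.0365,0.003,-0.0415,0,0,0]'; python3 -m handwheel '[0,0,0,0,0,0, 0,0,0,0,0,0]'; python3 go.py .123 0 .1
python3 - <<'E'
from h import *
for n in("wrist","top","scene"):
    c=optics.capture(n); p=c["pixels"]
    if n=="top": p=cv2.resize(p[160:270,240:360],None,fx=5,fy=5)
    if n=="scene": p=cv2.resize(p[170:290,240:390],None,fx=5,fy=5)
    cv2.imwrite(f"pics/a_{n}.png",p)
E
```

```text
t: 2.2
tcp_pos: [0.5895, 0.0878, 0.2]
eef_rot: [-0.169, 2.14, -2.14]
force: [0.6, -0.3, 0.7]
gripper_width: 0.0001
t: 2.45
tcp_pos: [0.5883, 0.0859, 0.1999]
eef_rot: [-0.17, 2.14, -2.14]
force: [-0.1, 0.1, 0.7]
gripper_width: 0.0002
t 2.45 tcp in outlet frame 0.1217 -0.0015 0.1999 grip 0.0002 q6 1.447 F [-0.1  0.1  0.7]
tool shift mm [-1.4 99.9 -1.5] world target [0.5893 0.0875 0.1   ]
turn deg [ 9.0000e-02 -1.7994e+02  1.0000e-02]
turn deg [-0.01  0.06  0.06]
tool axes cols [[-0.988, -0.001, 0.157], [-0.157, -0.0, -0.988], [0.001, -1.0, 0.0]]
```

View pics/a_wrist.png

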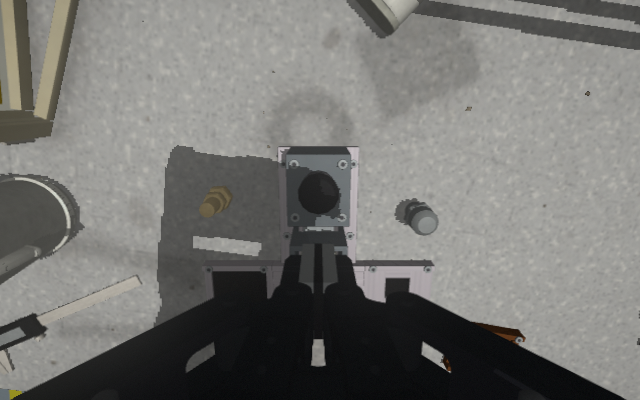

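View pics/a_scene.png

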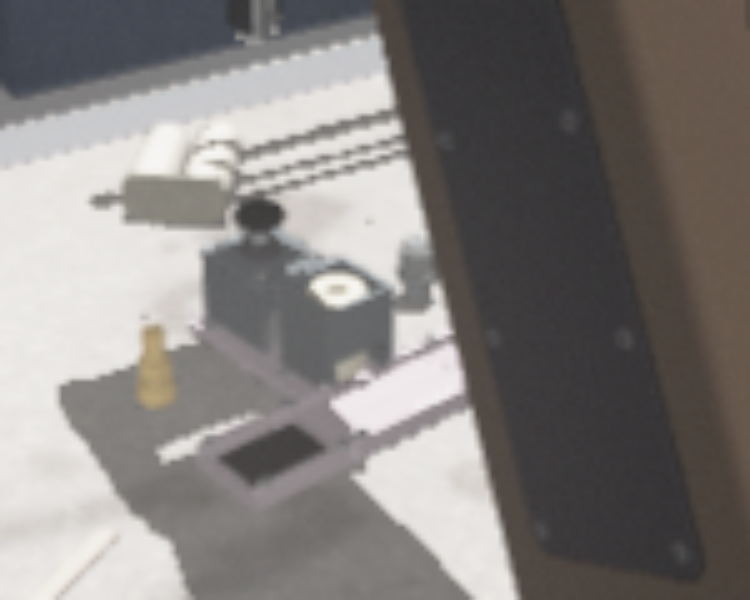

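The wrist view shows the black plunger head at (319,192) on its housing, with the union at (214,202) and the gland at (420,215). I'll check the plunger position from this view.

Run:
```python
from h import *
from go import out,xf,yf
c=optics.capture("wrist")
g=c["pixels"].max(2)
m=(g<45).astype(np.uint8);m[:168]=0;m[217:]=0;m[:,:290]=0;m[:,348:]=0
n,l,st,ce=cv2.connectedComponentsWithStats(m)
i=1+np.argmax(st[1:,4]);print(st[i],ce[i])
cs,_=cv2.findContours((l==i).astype(np.uint8),0,1);(a,b),r=cv2.minEnclosingCircle(cs[0]);print(a,b,r)
W=ray(c,[[a,b]],.086)[0];print(W,(W[:2]-out)@xf,(W[:2]-out)@yf)
W=ray(c,[[a-r,b],[a+r,b]],.086);print(np.linalg.norm(W[1]-W[0]))
```

```text
[ 297  173   40   41 1207] [315.95608948 193.64540182]
316.7951354980469 193.11317443847656 20.592132568359375
[0.59023652 0.08602455 0.086     ] 0.12369507971295406 -0.0016181238467886086
0.03130009600038288
```

```bash
python3 -m handwheel '[-0.0015,0.025,0,0,0,0, 0,0.03,0,0,0,0, 0,0.03,0,0,0,0, 0,0.015,0,0,0,0, 0,0,0,0,0,0]'; python3 go.py .1235 -.001 .066
```

```text
t: 3.28
tcp_pos: [0.59, 0.0858, 0.0999]
eef_rot: [-0.169, 2.141, -2.141]
force: [-0.2, 0.9, 0.6]
gripper_width: 0.0003
t 3.275 tcp in outlet frame 0.1234 -0.0018 0.0999 grip 0.0003 q6 1.448 F [-0.2  0.9  0.6]
tool shift mm [-0.1 33.9 -0.8] world target [0.5899 0.0866 0.066 ]
turn deg [-1.1000e-01  1.7999e+02  0.0000e+00]
turn deg [ 0.   -0.01  0.07]
tool axes cols [[-0.988, -0.001, 0.156], [-0.156, -0.0, -0.988], [0.001, -1.0, -0.0]]
```

```bash
python3 -m handwheel '[0,0.008,-0.001,0,0,0, 0,0.006,0,0,0,0, 0,0.005,0,0,0,0, 0,0.005,0,0,0,0, 0,0.004,0,0,0,0, 0,0.003,0,0,0,0, 0,0.002,0,0,0,0, 0,0,0,0,0,0]'; python3 go.py .1235 -.001 .066
```

```text
t: 4.28
tcp_pos: [0.5903, 0.0872, 0.0678]
eef_rot: [-0.167, 2.139, -2.139]
force: [-1.7, -0.4, 7.7]
gripper_width: 0.0001
t 4.275 tcp in outlet frame 0.124 -0.0004 0.0678 grip 0.0001 q6 1.45 F [-1.7 -0.4  7.7]
tool shift mm [0.5 1.8 0.6] world target [0.5899 0.0866 0.066 ]
turn deg [-9.0000e-02 -1.7997e+02  2.0000e-02]
turn deg [-0.01  0.03 -0.05]
tool axes cols [[-0.988, 0.001, 0.156], [-0.156, -0.0, -0.988], [-0.001, -1.0, 0.0]]
```

```bash
python3 -m handwheel '[0,0.001,0,0,0,0, 0,0.001,0,0,0,0, 0,0,0,0,0,0]'; python3 go.py .1235 -.001 .066 | head -1;  python3 -m handwheel '[0,0.001,0,0,0,0, 0,0,0,0,0,0]'; python3 go.py .1235 -.001 .066|head -1
```

```text
t: 4.65
tcp_pos: [0.5903, 0.0873, 0.0661]
eef_rot: [-0.167, 2.139, -2.139]
force: [-2.5, -1.2, 8.3]
gripper_width: -0.0003
t 4.65 tcp in outlet frame 0.124 -0.0004 0.0661 grip -0.0003 q6 1.45 F [-2.5 -1.2  8.3]
t: 4.9
tcp_pos: [0.5904, 0.0873, 0.066]
eef_rot: [-0.166, 2.139, -2.139]
force: [-5.2, -0.5, 18.1]
gripper_width: -0.0002
t 4.9 tcp in outlet frame 0.1241 -0.0004 0.066 grip -0.0002 q6 1.45 F [-5.2 -0.5 18.1]
```

The plunger is hard against its stop: the force jumped to 18 N with no further travel. I'll release straight up.

```bash
python3 -m handwheel '[0,0,0,0,0,0, 0,-0.003,0,0,0,0, 0,-0.005,0,0,0,0, 0,-0.007,0,0,0,0, 0,-0.02,0,0,0,0, 0,-0.03,0,0,0,0, 0,-0.03,0,0,0,0, 0,0,0,0,0,0]'; python3 go.py 0 -.05 .15
python3 - <<'E'
from h import *
for n in("wrist","top","scene"):
    c=optics.capture(n); p=c["pixels"]
    if n=="top": p=cv2.resize(p[160:270,240:360],None,fx=5,fy=5)
    if n=="scene": p=cv2.resize(p[170:290,240:390],None,fx=5,fy=5)
    cv2.imwrite(f"pics/b_{n}.png",p)
E
```

```text
t: 5.9
tcp_pos: [0.5908, 0.0873, 0.1614]
eef_rot: [-0.164, 2.138, -2.138]
force: [0.6, 0.3, 0.0]
gripper_width: -0.0
t 5.9 tcp in outlet frame 0.1245 -0.0005 0.1614 grip -0.0 q6 1.45 F [0.6 0.3 0. ]
tool shift mm [124.5  10.9  49.5] world target [0.4756 0.019  0.15  ]
turn deg [-3.3000e-01 -1.7997e+02  5.0000e-02]
turn deg [-0.03  0.03 -0.21]
tool axes cols [[-0.988, 0.004, 0.156], [-0.156, 0.0, -0.988], [-0.004, -1.0, 0.001]]
```

View pics/b_top.png

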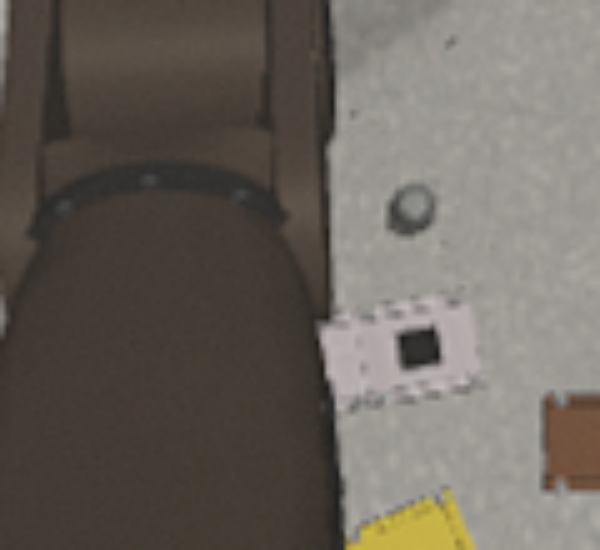

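View pics/b_scene.png

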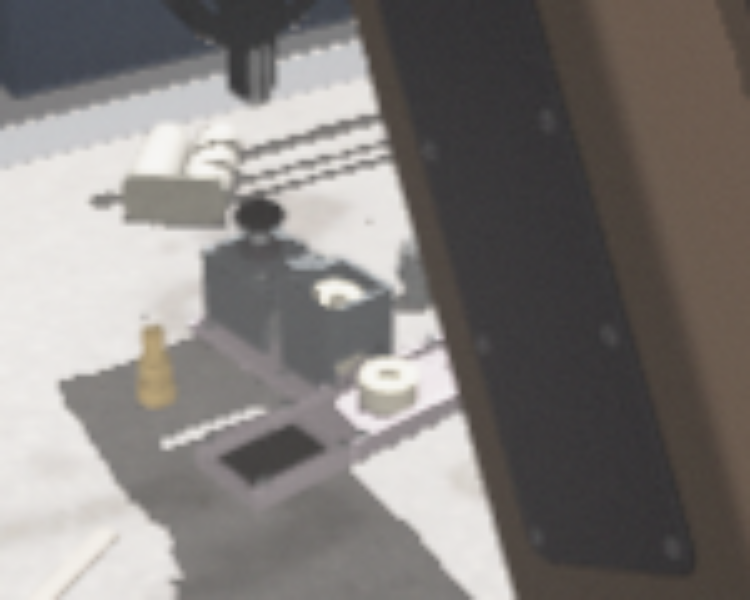

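The scene view shows one spacer standing in the channel at crop (388,388). The plunger is up at (260,215), and the stack in the magazine has dropped one place. Next I'll measure the spacer and move the tool to its -y side.

```bash
cat > sp.py <<'E'
from h import *
from go import out,xf,yf
def show(W): q=W[:2]-out; return (q@xf).round(4),(q@yf).round(4)
c=optics.capture("scene")
p=c["pixels"][225:275,280:340]; big=cv2.resize(p,None,fx=10,fy=10,interpolation=cv2.INTER_CUBIC)
cv2.imwrite("pics/sp.png",big)
hsv=cv2.cvtColor(big,cv2.COLOR_BGR2HSV)
m=((hsv[...,0]>18)&(hsv[...,0]<50)&(hsv[...,2]>195)&(hsv[...,1]>8)).astype(np.uint8)
cs,_=cv2.findContours(m,0,1)
for k in cs:
    if cv2.contourArea(k)<2000: continue
    b=cv2.fitEllipse(k); px=(np.array(b[0])+.5)/10-.5+[280,225]
    print("top ellipse",b,px,show(ray(c,[px],.026)[0]),show(ray(c,[px],.0215)[0]))
E
python3 sp.py
```

```text
top ellipse ((376.3973693847656, 201.27528381347656), (68.37113952636719, 110.14620971679688), 91.3210678100586) [317.18973694 244.67752838] (np.float64(-0.0018), np.float64(-0.0015)) (np.float64(0.0033), np.float64(-0.006))
```

View pics/sp.png

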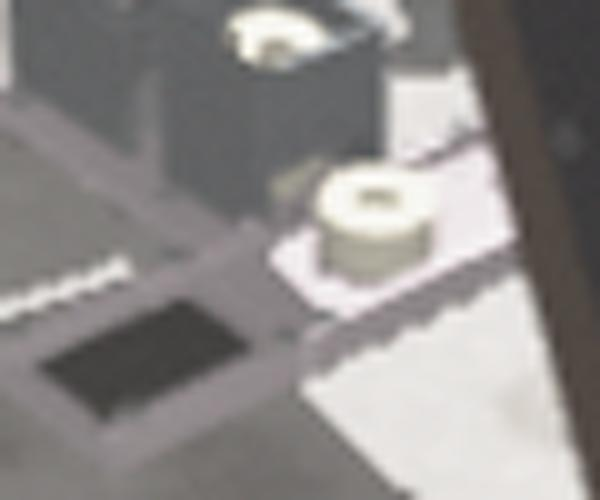

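The spacer sits at about (-2, -1.5) mm from the outlet, as expected.

```bash
python3 -m handwheel '[0.03,0,0.0135,0,0,0, 0.032,0,0.0135,0,0,0, 0.032,0,0.0135,0,0,0, 0.032,0,0.0135,0,0,0, 0,0.03,0.002,0,0,0, 0,0.03,0,0,0,0, 0,0,0,0,0,0]'; python3 go.py -.001 -.055 .014
python3 - <<'E'
from h import *
for n in("wrist","top"):
    c=optics.capture(n); p=c["pixels"]
    if n=="top": p=cv2.resize(p[160:270,240:360],None,fx=5,fy=5)
    cv2.imwrite(f"pics/c_{n}.png",p)
E
python3 sp.py
```

```text
t: 6.98
tcp_pos: [0.4732, 0.0122, 0.0974]
eef_rot: [-0.173, 2.143, -2.141]
force: [-0.5, -0.0, 0.8]
gripper_width: -0.0001
t 6.975 tcp in outlet frame -0.0034 -0.0563 0.0974 grip -0.0001 q6 1.3 F [-0.5 -0.   0.8]
tool shift mm [-2.8 83.4 -1.2] world target [0.4754 0.0139 0.014 ]
turn deg [ 4.2000e-01 -1.7999e+02 -1.1000e-01]
turn deg [0.07 0.01 0.27]
tool axes cols [[-0.988, -0.005, 0.156], [-0.156, 0.0, -0.988], [0.005, -1.0, -0.001]]
top ellipse ((268.7415466308594, 33.128108978271484), (45.27933120727539, 100.45419311523438), 86.56813049316406) [306.42415466 227.8628109 ] (np.float64(0.0932), np.float64(-0.0379)) (np.float64(0.099), np.float64(-0.0426))
```

View pics/c_wrist.png

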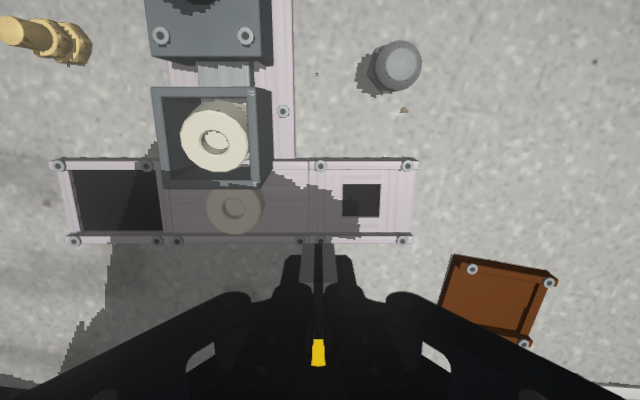

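View pics/sp.png

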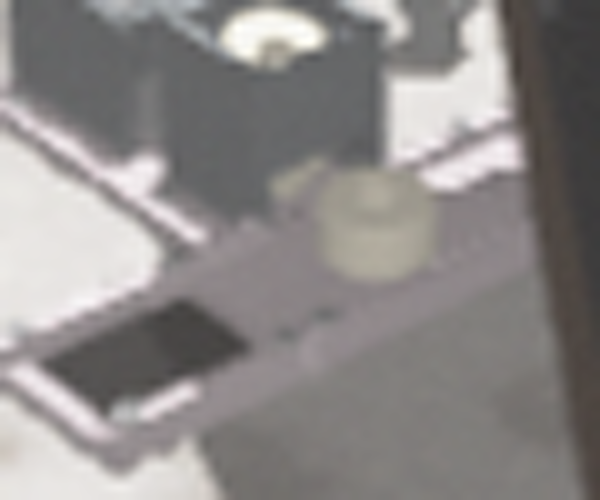

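The wrist view shows the spacer at (235,207), in the channel and clear of the fingers. I'll descend beside it.

```bash
python3 -m handwheel '[-0.002,0.02,0,0,0,0.3, 0,0.02,0,0,0,0, 0,0.02,0,0,0,0, 0,0.015,0,0,0,0, 0,0.005,0,0,0,0, 0,0,0,0,0,0]'; python3 go.py -.001 -.055 .014
```

```text
t: 7.88
tcp_pos: [0.4768, 0.0126, 0.0195]
eef_rot: [-0.162, 2.138, -2.137]
force: [0.1, -0.3, 0.7]
gripper_width: 0.0001
t 7.875 tcp in outlet frame 0.0002 -0.0565 0.0195 grip 0.0001 q6 1.298 F [ 0.1 -0.3  0.7]
tool shift mm [ 1.2  5.4 -1.5] world target [0.4754 0.0139 0.014 ]
turn deg [-4.8000e-01 -1.7997e+02  1.0000e-02]
turn deg [-0.01  0.03 -0.31]
tool axes cols [[-0.988, 0.005, 0.156], [-0.156, 0.001, -0.988], [-0.005, -1.0, 0.0]]
```

```bash
python3 -m handwheel '[0.001,0.005,0,0,0,0, 0,0,-0.006,0,0,0, 0,0,-0.006,0,0,0, 0,0,-0.005,0,0,0, 0,0,-0.005,0,0,0, 0,0,-0.005,0,0,0, 0,0,-0.005,0,0,0, 0,0,-0.005,0,0,0]'; python3 go.py -.001 0 .014;python3 -m handwheel '[0,0,-0.005,0,0,0, 0,0,-0.005,0,0,0, 0,0,-0.005,0,0,0, 0,0,-0.005,0,0,0, 0,0,-0.005,0,0,0, 0,0,-0.004,0,0,0, 0,0,-0.002,0,0,0, 0,0,0,0,0,0]'; python3 go.py -.001 0 .014
python3 - <<'E'
from h import *
for n in("wrist","scene"):
    c=optics.capture(n); p=c["pixels"]
    if n=="scene": p=cv2.resize(p[190:290,250:370],None,fx=6,fy=6)
    cv2.imwrite(f"pics/d_{n}.png",p)
E
```

```text
t: 8.88
tcp_pos: [0.4699, 0.0492, 0.0143]
eef_rot: [-0.162, 2.138, -2.137]
force: [0.1, 0.9, 0.7]
gripper_width: 0.0002
t 8.875 tcp in outlet frame -0.0009 -0.0192 0.0143 grip 0.0002 q6 1.376 F [0.1 0.9 0.7]
tool shift mm [  0.1   0.3 -19.2] world target [0.4668 0.0682 0.014 ]
turn deg [-4.8000e-01 -1.7997e+02  1.0000e-02]
turn deg [-0.01  0.03 -0.3 ]
tool axes cols [[-0.988, 0.005, 0.156], [-0.156, 0.001, -0.988], [-0.005, -1.0, 0.0]]
t: 9.88
tcp_pos: [0.4651, 0.0797, 0.0143]
eef_rot: [-0.163, 2.138, -2.137]
force: [-0.1, 0.2, 0.5]
gripper_width: -0.0001
t 9.875 tcp in outlet frame -0.0009 0.0116 0.0143 grip -0.0001 q6 1.441 F [-0.1  0.2  0.5]
tool shift mm [ 0.1  0.3 11.6] world target [0.4668 0.0682 0.014 ]
turn deg [-4.8000e-01 -1.7996e+02  1.0000e-02]
turn deg [-0.01  0.04 -0.3 ]
tool axes cols [[-0.988, 0.005, 0.156], [-0.156, 0.001, -0.988], [-0.005, -1.0, 0.0]]
```

View pics/d_wrist.png

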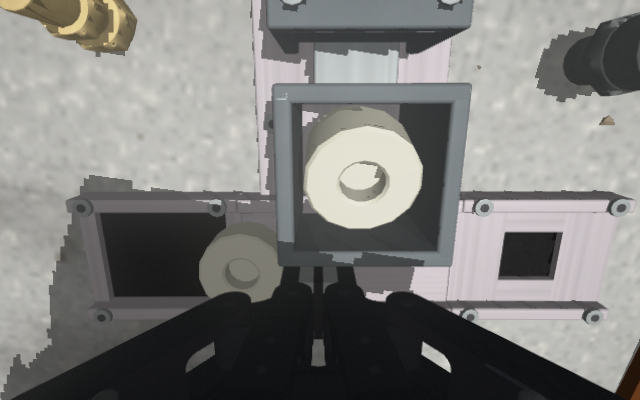

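View pics/d_scene.png

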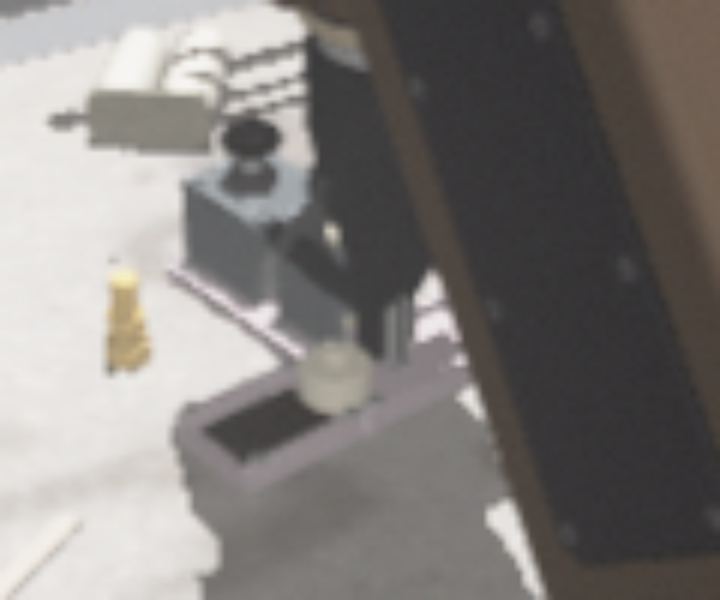

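The spacer (hole at wrist pixel (242,271)) is moving ahead of the fingers and overlaps the pocket's near edge. I'll measure how far it leads the TCP.

Run:
```python
from h import *
from go import out,xf,yf
c=optics.capture("wrist")
for nm,px,z in(("spacer",(241.5,271),.026),("pocket near-left corner",(110,214),.0075),("pocket far corner",(111,297),.0075)):
    W=ray(c,[px],z)[0];q=W[:2]-out;print(nm,(q@xf).round(4),(q@yf).round(4))
```

```text
spacer 0.0005 0.0431
pocket near-left corner 0.0193 0.1046
pocket far corner -0.0223 0.1106
```

```bash
python3 -m handwheel '[0,0,-0.004,0,0,0, 0,0,-0.004,0,0,0, 0,0,-0.003,0,0,0, 0,0,-0.003,0,0,0, 0,0,-0.003,0,0,0, 0,0,-0.003,0,0,0, 0,0,-0.003,0,0,0, 0,0,-0.003,0,0,0]'; python3 -m handwheel '[0,0,-0.003,0,0,0, 0,0,-0.002,0,0,0, 0,0,-0.002,0,0,0, 0,0,-0.002,0,0,0, 0,0,-0.001,0,0,0, 0,0,0,0,0,0]'; python3 go.py -.001 .05 .014
cat > w.py <<'E'
from h import *
import sys
for n in("wrist","scene"):
    c=optics.capture(n); p=c["pixels"]
    if n=="scene": p=cv2.resize(p[190:290,250:370],None,fx=6,fy=6)
    cv2.imwrite(f"pics/{sys.argv[1]}_{n}.png",p)
E
python3 w.py e
```

```text
t: 11.02
tcp_pos: [0.4609, 0.1054, 0.0143]
eef_rot: [-0.162, 2.138, -2.137]
force: [-0.1, -0.6, -0.0]
gripper_width: 0.0001
t: 11.78
tcp_pos: [0.4594, 0.1151, 0.0143]
eef_rot: [-0.162, 2.138, -2.137]
force: [-0.7, 0.5, -0.8]
gripper_width: 0.0001
t 11.775 tcp in outlet frame -0.001 0.0475 0.0143 grip 0.0001 q6 1.519 F [-0.7  0.5 -0.8]
tool shift mm [ 0.   0.3 -2.5] world target [0.459  0.1176 0.014 ]
turn deg [-4.7000e-01 -1.7997e+02  1.0000e-02]
turn deg [-0.01  0.03 -0.3 ]
tool axes cols [[-0.988, 0.005, 0.156], [-0.156, 0.001, -0.988], [-0.005, -1.0, 0.0]]
```

View pics/e_wrist.png

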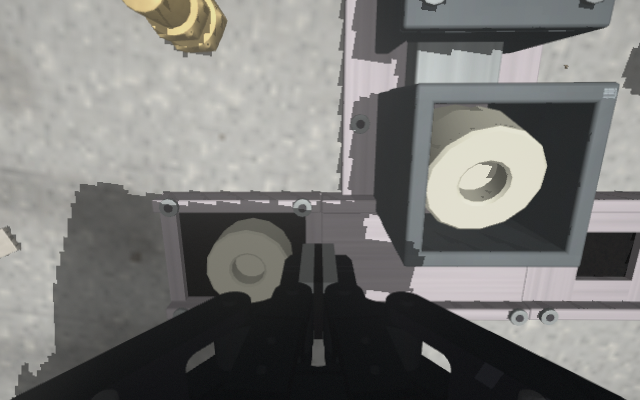

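View pics/e_scene.png

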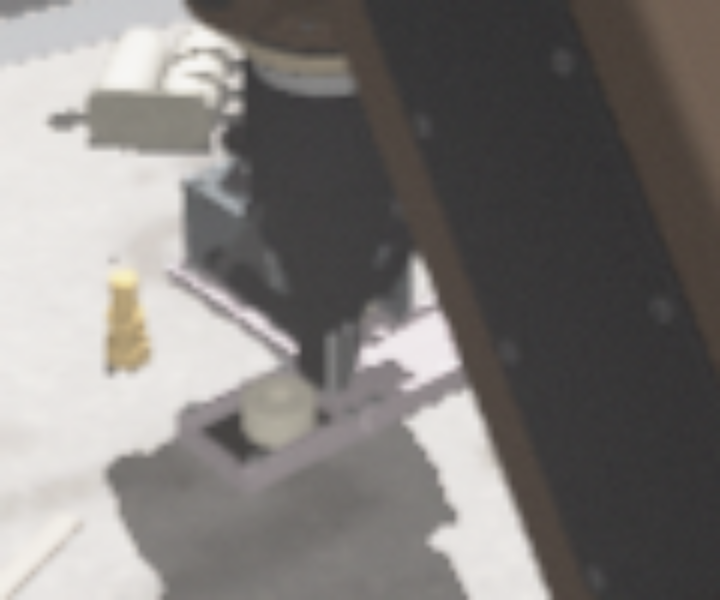

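The spacer is inside the dark pocket: hole at (249,268), with dark floor on both sides. I'll nudge it 2 mm toward the centre, back off, lift and look again.

```bash
python3 -m handwheel '[0,0,-0.001,0,0,0, 0,0,-0.001,0,0,0, 0,0,0,0,0,0, 0,0,0.003,0,0,0, 0,0,0.008,0,0,0, 0,-0.03,0,0,0,0, 0,-0.05,0,0,0,0, 0,-0.05,0,0,0,0]'; python3 -m handwheel '[0,-0.02,0.05,0,0,0, 0,0,0.06,0,0,0, 0,0,0.06,0,0,0, 0,0,0.06,0,0,0, 0,0,0,0,0,0, 0,0,0,0,0,0]'; python3 w.py f
python3 - <<'E'
from h import *
c=optics.capture("top");cv2.imwrite("pics/f_top.png",cv2.resize(c["pixels"][160:270,240:360],None,fx=6,fy=6,interpolation=cv2.INTER_CUBIC))
E
```

```text
t: 12.88
tcp_pos: [0.46, 0.1055, 0.1456]
eef_rot: [-0.163, 2.138, -2.138]
force: [1.3, -0.2, 0.2]
gripper_width: 0.0001
t: 13.62
tcp_pos: [0.4954, -0.1212, 0.1641]
eef_rot: [-0.162, 2.139, -2.137]
force: [0.3, 0.3, -1.0]
gripper_width: 0.0002
```

View pics/f_top.png

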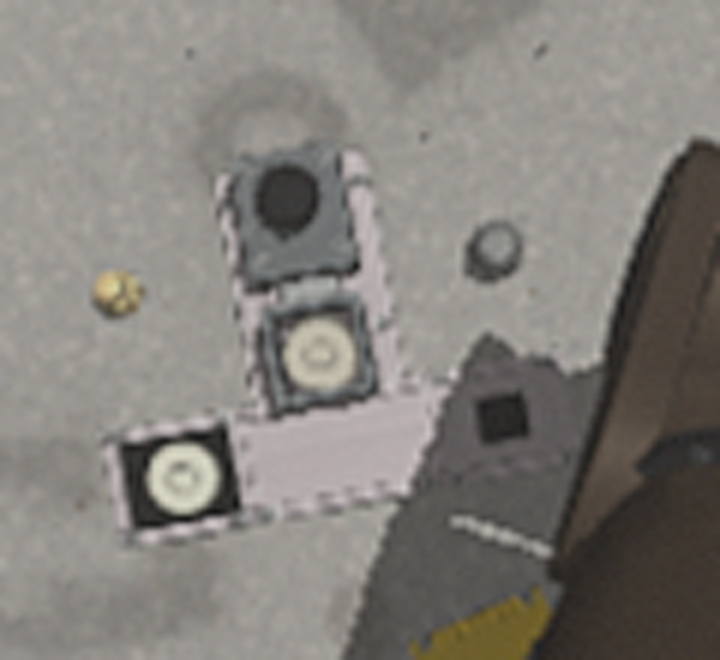

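View pics/f_scene.png

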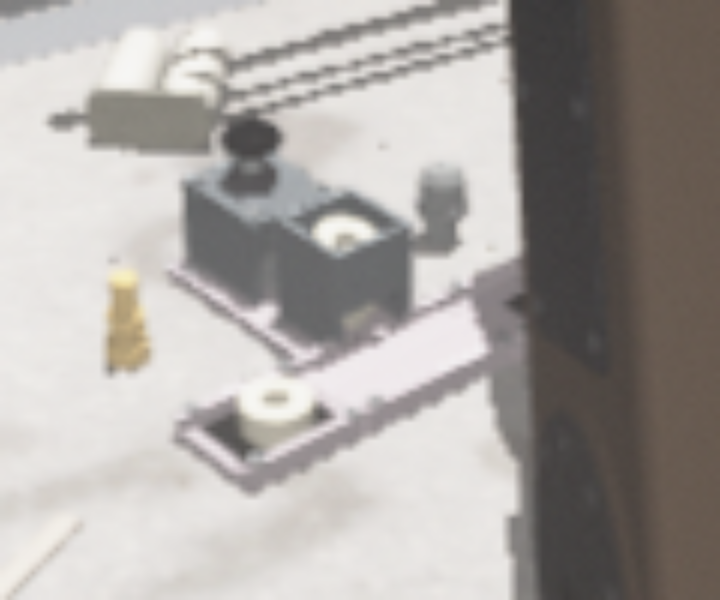

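View pics/f_wrist.png

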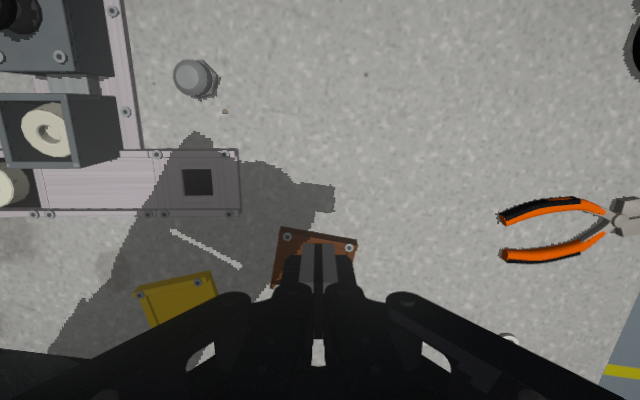

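The top view shows the spacer flat in the large pocket at crop (183,478), close to centre, with dark floor all round it. The plunger is up, two spacers are in the magazine, and the gland and union are where they were. One more numeric check before I hand in.

Run:
```python
from h import *
from go import L,out,xf,yf
c=optics.capture("top")
px=[183.5/6-.42+240,478/6-.42+160]
W=ray(c,[px],.0215)[0];q=W[:2]-L;print("spacer in nest",(q@xf).round(4),(q@yf).round(4))
m=np.zeros((400,640),np.uint8);cv2.circle(m,tuple(int(round(v)) for v in px),4,1,-1)
P,u,v=depthpts(c,m>0);A=np.c_[P[:,:2]-P[:,:2].mean(0),np.ones(len(P))]
print("median top z",np.median(P[:,2]),len(P))
px=[320/6-.42+240,353/6-.42+160];W=ray(c,[px],.044)[0];q=W[:2]-out;print("stack rel magazine",(q@xf-.048).round(4),(q@yf).round(4))
px=[288/6-.42+240,200/6-.42+160];m[:]=0;cv2.circle(m,tuple(int(round(v)) for v in px),3,1,-1)
P,u,v=depthpts(c,m>0);print("plunger z",np.median(P[:,2]))
arm.job_done()
```

```text
spacer in nest -0.0007 -0.0036
median top z 0.02006081978439696 49
stack rel magazine -0.0009 0.0002
plunger z 0.08592388754070968
the job is handed in; nothing more can be done
```

The job is done and handed in at about 14 s of the 48 s allowed. I pressed the plunger once to its stop and let it spring back, which put one spacer in the channel. I then pushed that spacer along the channel with the shut fingertips, on the feeder's +y side, until it dropped into the large pocket. After that I backed off and lifted clear.

**Press:** the tip reached 66 mm above the worktop, where the force jumped to 18 N with no further travel.

**Last checks before handing in:**
- **Spacer:** it is about (-0.7, -3.6) mm from the pocket centre. Its top measured about 20 mm high, against 21.5 mm nominal and within the depth noise. It looks flat in the pictures; I did not measure its tilt.
- **Plunger:** the head is at 86 mm, so it is fully up.
- **Other spacers:** the stack is within 1 mm of the magazine axis.
- **Bystanders:** the gland and union look unmoved, and the robot went nowhere near the others. I did not measure any of them.

No check failed or disagreed beyond the 1–2 mm camera and depth error.

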